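# Run a stylus round the seam of a tracker housing

### The arm

A 6-joint arm with a two-finger parallel gripper is mounted at the origin on the work surface. World frame = base frame: x ahead of the robot, y to its left, z up, the work surface at z = 0. Lengths are in m, angles in rad, forces in N, time in s.
With the tool pointing down it reaches from about 0.325 to 0.925 m from the base axis. Payload 3.1 kg.
Tool frame: the origin (TCP) lies at the very end of the fingers, on their centre line; the grasp point (between the pads) lies behind it (ctrl.pinch_z is the y of the grasp point in the tool frame, in m); y points along the fingers, z is the direction in which the jaws open and shut, and the axes are right-handed (so a half turn about y gives the same grasp; the last joint's range is limited). The gripper opens to 85 mm and grips with 20 to 120 N. Pads are 22 mm wide; open, the fingers measure 114 mm over their backs; the gripper's body (76 mm by 85 mm) begins 54 mm behind the grasp point. The pads swing forward as they close: fully open they stand 13 mm farther back than shut.
Start: joints at [-1.404, 0.217, 1.613, -0, 1.311, -0.112], TCP at [0.172, -0.601, 0.211] pointing down, gripper open.
Joint ranges: [-2.75, 2.75], [-0.78, 2.1], [0.31, 2.55], [-1.13, 4.27], [0.13, 2.63], [-2.58, 2.58]. Speed limits (rad/s): [2.79, 2.79, 3.14, 3.14, 3.14, 3.14].

### API

Orientations are given as a unit quaternion [x, y, z, w].
In Python, from plant import ctrl gives the robot as it stands.
- The arm moves only by the shell command python3 -m crank 'ROWS' [FORCE]. ROWS is JSON, a list of rows, each a list of 7 numbers: the finger opening in mm, from 0 to 85.4, then the shift along the tool's x, y, z in mm, then the turn, a rotation vector about the tool's x, y, z in degrees. A call has 1 to 12 rows; each row is the pose to reach, as a shift and turn from the pose measured when the call began, along the tool's axes at that moment; what a row does not reach only later rows make up. A row lasts 1/10 s, in which the tool goes at most 50 mm and 8.59 degrees, less where a joint would pass 70% of its speed; a pose out of reach is approached as far as the arm can. A call with a gripper value outside its range is refused whole. The fingers move at their own pace and stop on an object; FORCE is the grip in N (left out, the last holds). Time passes only in rows, so rows that repeat a pose let the fingers close. It gives the time, the measured TCP pose, the force and the opening at its end, in the units of the state.
- ctrl.observe(): the state, without advancing time (a new reading comes with each control period).
- ctrl.get_image(name): name is "scene" or "top" or "wrist"; returns a dict with "color" (420x560x3 uint8, blue, green, red), "fx", "fy", "cx", "cy" (pixels), "rvec" (rotation vector, rad) and "tvec" (3), from world to camera coordinates, as OpenCV has them; the wrist camera has in their place "T_tool_cam" (4x4, takes a point from camera to tool coordinates, whose origin is the TCP and whose axes are the tool frame's). Camera axes: x right, y down, z forward; pixel columns grow to the right and rows downward; lengths in m; the calibration is good to about 2 mm. A picture is of the moment at which its call begins: read the wrist's pose just before it. There is no depth.
- ctrl.close_job(): hands the job in, once; it reports no verdict.
The state is a dict: "time": time; "joints": joint angles; "qvel": joint speeds; "joint_torque": joint torques, N m; "tcp_pos": TCP position; "tcp_rot": TCP orientation; "wrist_force": force on the tool from outside, world axes, zero at the start; "ft_torque": the same for the moment, N m; "opening": opening from 0.0 (shut) to 1.0 (fully open).
Only numpy, scipy, OpenCV 4.12 (cv2) and the standard library are available. Lean on these libraries where they do the work, as an engineer would, in place of code of your own. Each camera call takes 0.05 s, during which the arm holds its last target. There are 200 camera calls.

### The job

Pick from the tray the one tracker housing that fits the holder, set it down on the blue pad and let go, then take it again by its two ends and lay it flat in the holder between the blue rails. Take the stylus from its stand by the handle and run its tip slowly (about 2 cm a second) and gently along the floor of the seam groove, from the corner at the red stripe round the three unstriped sides to the corner at the green stripe, without lifting out on the way. Hang the stylus back upright in its stand with its collar on the stand's top, leave the housing in the holder, and do not drop anything or disturb the other housings and things.

Things in the scene. Friction and masses are not known exactly. Their poses are not given: they have to be found in the camera images.
- tray: fixed blue tray 92 x 284 mm, floor 4 mm thick; lanes at y = -88, 0, +88 mm hold one housing each, lying along the tray's x, striped end to the tray's -x. Its two long walls, 28 mm high and 82 mm apart inside, cover the housings' ends: fingers reach only their long sides. Origin: centre of the underside.
- housing_m: white block 64 (x) x 46 (y) x 24 mm, about 0.12 kg, dark window on top: THE ONE THAT FITS the holder. Around the window a groove with yellow floor, 7 mm wide, 4 mm deep (floor 20 mm above the underside) inside a rim 4 mm wide; its centre line is the rectangle x = +-24.5, y = +-15.5 mm. The rim at the -x end is red for y > 0, green for y < 0. Origin: centre of the underside.
- housing_s: the small look-alike tracker housing, white plastic block 56 long (its x) by 40 wide (its y) by 24 mm high with a dark glass window in its top, loose in a lane of the tray. Origin: centre of its underside. Too loose for the holder; leave it alone.
- housing_l: the large look-alike tracker housing, white plastic block 70 long (its x) by 52 wide (its y) by 24 mm high with a dark glass window in its top, loose in a lane of the tray. Origin: centre of its underside. Too long for the holder; leave it alone.
- seam_red (a point): groove floor at the corner of the middle housing beside the red stripe (-24.5, +15.5, 20 mm in its frame): start of the seam path
- seam_far1 (a point): groove floor at the next corner (+24.5, +15.5, 20 mm): the path runs from seam_red along the long side to here
- seam_far2 (a point): groove floor at the third corner (+24.5, -15.5, 20 mm): then along the far short side to here
- seam_green (a point): groove floor at the corner beside the green stripe (-24.5, -15.5, 20 mm): end of the path
- pad: fixed blue fabric pad 130 x 130 mm, 2 mm thick, for setting things down. Origin: centre of its underside.
- holder: fixed. Base 112 x 94 x 8 mm; along its x two blue rails 56 mm long, 26 mm above the base (2 mm over a housing lying there), leaning out from 50 mm apart at the foot to 58 at the top: fingers reach the housing only at its ends. At the x ends two dark lips 5 mm high, 69 mm apart. The housing lies along the holder's x, either way round, 2 mm play each side. Origin: centre of the underside.
- holder_floor (a point): centre of the holder's bed (8 mm above its underside), where the housing's underside centre belongs; axes as the holder's
- stand: fixed grey stylus stand, block 60 x 60 x 50 mm with an upright 16 mm round hole through its centre. Origin: centre of the underside.
- stylus: stylus 98 mm long, 0.045 kg, hanging upright in the stand. Origin: its tip, z up along it. Steel tip 3 mm thick for 18 mm, widening to a 10 mm shaft at 26 to 44 mm; orange collar 26 mm across at 44 to 50 mm rests on the stand's top (tip then 6 mm above the table); orange square handle 14 x 14 mm (sides along its x and y) at 50 to 98 mm, black band near its end.
- screwdriver: bystander: red screwdriver 160 mm long lying on the table
- flux: bystander: small amber bottle 75 mm high
- dish: bystander: small steel dish 70 mm across
- phone: bystander: black phone 146 x 71 x 8 mm lying flat
- brush: bystander: flat brush with red handle, 50 mm wide, about 190 mm long

How it is judged:
On the way, in this order (a step that is already met when the one before it is completed fails the run):
1. the middle-size housing is lifted out of the tray (height (world z) of housing_m above 0.04 m), for 0.1 s.
2. it is set down flat on the blue pad and let go (x of housing_m in the frame of pad between -0.06 and 0.06 m and y of housing_m in the frame of pad between -0.06 and 0.06 m and height (world z) of housing_m below 0.006 m and angle between housing_m's own z axis and vertical below 0.08 rad and contact force between the fingers and housing_m below 0.1 N), for 0.1 s.
3. it lies home in the holder and is let go (x of housing_m in the frame of holder_floor between -0.004 and 0.004 m and y of housing_m in the frame of holder_floor between -0.004 and 0.004 m and z of housing_m in the frame of holder_floor between -0.002 and 0.002 m and angle between the z axis of housing_m and the z axis of holder_floor, either way round below 0.06 rad and contact force between the fingers and housing_m below 0.1 N), for 0.2 s.
4. tip in the groove at the red corner (x of stylus in the frame of housing_m between -0.028 and -0.021 m and y of stylus in the frame of housing_m between 0.012 and 0.019 m and z of stylus in the frame of housing_m between 0.0165 and 0.0228 m).
5. along the first long side (x of stylus in the frame of housing_m between -0.0035 and 0.0035 m and y of stylus in the frame of housing_m between 0.012 and 0.019 m and z of stylus in the frame of housing_m between 0.0165 and 0.0228 m), for 0.1 s.
6. at the first far corner (x of stylus in the frame of housing_m between 0.021 and 0.028 m and y of stylus in the frame of housing_m between 0.012 and 0.019 m and z of stylus in the frame of housing_m between 0.0165 and 0.0228 m).
7. along the far short side (x of stylus in the frame of housing_m between 0.021 and 0.028 m and y of stylus in the frame of housing_m between -0.0035 and 0.0035 m and z of stylus in the frame of housing_m between 0.0165 and 0.0228 m), for 0.1 s.
8. at the second far corner (x of stylus in the frame of housing_m between 0.021 and 0.028 m and y of stylus in the frame of housing_m between -0.019 and -0.012 m and z of stylus in the frame of housing_m between 0.0165 and 0.0228 m).
9. along the second long side (x of stylus in the frame of housing_m between -0.0035 and 0.0035 m and y of stylus in the frame of housing_m between -0.019 and -0.012 m and z of stylus in the frame of housing_m between 0.0165 and 0.0228 m), for 0.1 s.
10. tip in the groove at the green corner (x of stylus in the frame of housing_m between -0.028 and -0.021 m and y of stylus in the frame of housing_m between -0.019 and -0.012 m and z of stylus in the frame of housing_m between 0.0165 and 0.0228 m).
At the end, for the whole second after the job is handed in: the middle housing lies flat in the holder, within 4 mm of its centre in x and y and on its bed within 2 mm; the stylus hangs upright (within 0.08 rad) in its stand with the collar on top (tip within 5 mm of the stand's axis, 3 to 9 mm above the table); both are at rest (x of housing_m in the frame of holder_floor between -0.004 and 0.004 m and y of housing_m in the frame of holder_floor between -0.004 and 0.004 m and z of housing_m in the frame of holder_floor between -0.002 and 0.002 m and angle between the z axis of housing_m and the z axis of holder_floor, either way round below 0.06 rad and horizontal distance between stylus and stand below 0.005 m and z of stylus in the frame of stand between 0.003 and 0.009 m and angle between stylus's own z axis and vertical below 0.08 rad and linear speed of each of stylus, housing_m below 0.02 m/s); the robot touches nothing.
It fails at once if the stylus tip goes faster than 120 mm/s along the groove (x of stylus in the frame of housing_m between -0.019 and 0.032 m and y of stylus in the frame of housing_m between -0.023 and 0.023 m and z of stylus in the frame of housing_m between 0.012 and 0.023 m and linear speed of stylus above 0.12 m/s).
It fails at once if the tip leaves the groove (up to 8 mm over the housing's face) anywhere but near its striped end (x of stylus in the frame of housing_m between -0.014 and 0.032 m and y of stylus in the frame of housing_m between -0.023 and 0.023 m and z of stylus in the frame of housing_m between 0.0245 and 0.032 m).
It fails at once if the stylus presses on the housing with more than 30 N (contact force between stylus and housing_m above 30 N).
It fails at once if the housing or the stylus is dropped (falls free faster than 0.6 m/s) ((contact force between the fingers and housing_m below 0.1 N and linear speed of housing_m above 0.6 m/s) or (contact force between the fingers and stylus below 0.1 N and linear speed of stylus above 0.6 m/s)).
It fails at once if a wrong-size housing is moved more than 20 mm, or a bystander more than 30 mm (distance of any of housing_s, housing_l from where it was at the start of the episode above 0.02 m or distance of any of screwdriver, flux, dish, phone, brush from where it was at the start of the episode above 0.03 m).
It also fails if it takes over 72 s, if anything falls off the work surface, if the arm or the gripper's body presses on something with over 40 N, if the wrist force passes 120 N, or if a joint passes its speed limit or range.

## Working session

There is one attempt and no reset: what is moved stays moved. The work goes in short steps, Python scripts to look and compute and a shell command to move; the robot and the scene stay as the last step left them, time stands still between calls to the robot, and variables do not carry over. Pictures are saved under pics/ and viewed, about 8 in all and at most 12, crops included, and the job is handed in when it is done.

```bash
ls; mkdir -p pics
cat > h.py <<'E'
import numpy as np, cv2
from scipy.spatial.transform import Rotation as R
from plant import ctrl
def cam(name):
    s=ctrl.observe(); im=ctrl.get_image(name)
    K=np.array([[im["fx"],0,im["cx"]],[0,im["fy"],im["cy"]],[0,0,1.]])
    if "T_tool_cam" in im:
        T=np.eye(4);T[:3,:3]=R.from_quat(s["tcp_rot"]).as_matrix();T[:3,3]=s["tcp_pos"];T=T@im["T_tool_cam"]
    else:
        M=np.eye(4);M[:3,:3]=cv2.Rodrigues(np.array(im["rvec"],float))[0];M[:3,3]=np.ravel(im["tvec"]);T=np.linalg.inv(M)
    return im["color"],K,T
def pix2w(uv,K,T,z):
    uv=np.atleast_2d(uv).astype(float); d=np.c_[uv,np.ones(len(uv))]@np.linalg.inv(K).T@T[:3,:3].T
    return T[:3,3]+d*((z-T[2,3])/d[:,2:])
def w2pix(P,K,T):
    c=(np.atleast_2d(P)-T[:3,3])@T[:3,:3]; c=c@K.T; return c[:,:2]/c[:,2:]
def goto(p,yaw):
    "shift (mm) and turn (deg) in tool axes: TCP to p, pointing down, jaw axis z at yaw (deg, mod 180)"
    s=ctrl.observe(); M=R.from_quat(s["tcp_rot"]).as_matrix(); best=None
    for k in (0,180):
        a=np.radians(yaw+k); z=np.array([np.cos(a),np.sin(a),0]); y=np.array([0,0,-1.]); G=np.c_[np.cross(y,z),y,z]
        rv=R.from_matrix(M.T@G).as_rotvec(degrees=True)
        if best is None or np.linalg.norm(rv)<np.linalg.norm(best): best=rv
    return np.round(M.T@(np.array(p)-s["tcp_pos"])*1000,1),np.round(best,2)
E
python3 - <<'E'
from h import *
print(ctrl.observe(), ctrl.pinch_z)
c,K,T=cam("top"); print(K,T)
cv2.imwrite("pics/top.png",c); np.savez("top.npz",c=c,K=K,T=T)
c2,K,T=cam("scene");np.savez("scene.npz",c=c2,K=K,T=T); print(K,T)
M=R.from_quat(ctrl.observe()["tcp_rot"]).as_matrix(); print(M)
E
```

```text
pics
{'time': 0.0, 'joints': array([-1.40420630e+00,  2.17802765e-01,  1.61494300e+00, -1.85362899e-05,
        1.31129732e+00, -1.12210749e-01]), 'qvel': array([ 1.93276831e-03,  2.57891346e-04,  1.91912546e-03,  8.58306867e-05,
       -8.27384452e-04,  7.02701415e-04]), 'joint_torque': array([ 1.17841209e-04, -3.96836543e+01, -3.03853333e+01, -1.04223761e-04,
        9.71929519e-03, -3.21997447e-06]), 'tcp_pos': array([ 0.17186512, -0.59999581,  0.20913356]), 'tcp_rot': array([-0.0982835 ,  0.70111259, -0.69938086,  0.09822374]), 'wrist_force': array([ 0.11419427,  0.85850826, -0.04467383]), 'ft_torque': array([ 0.02600874, -0.01231808,  0.01835433]), 'opening': 1.0013784819692084} -0.0187
[[541.87151259   0.         285.66667564]
 [  0.         541.87151259 215.10866849]
 [  0.           0.           1.        ]] [[ 1.92994705e-02 -9.98359721e-01  5.39017397e-02  5.30027781e-01]
 [-9.99797924e-01 -1.89677843e-02  6.65838681e-03 -2.81888457e-04]
 [-5.62506863e-03 -5.40193508e-02 -9.98524045e-01  1.50112023e+00]
 [ 0.00000000e+00  0.00000000e+00  0.00000000e+00  1.00000000e+00]]
[[456.26889421   0.         282.75100837]
 [  0.         456.26889421 208.4841871 ]
 [  0.           0.           1.        ]] [[-9.06073692e-01  3.05355098e-01 -2.92897129e-01  9.62997917e-01]
 [ 4.23119616e-01  6.53064440e-01 -6.28073744e-01  7.07424587e-01]
 [-5.04819798e-04 -6.93011617e-01 -7.20926240e-01  8.68942339e-01]
 [ 0.00000000e+00  0.00000000e+00  0.00000000e+00  1.00000000e+00]]
[[-9.61393266e-01 -3.54938444e-04  2.75177875e-01]
 [-2.75177990e-01  2.14928957e-03 -9.61390896e-01]
 [-2.50202348e-04 -9.99997627e-01 -2.16398377e-03]]
```

View pics/top.png

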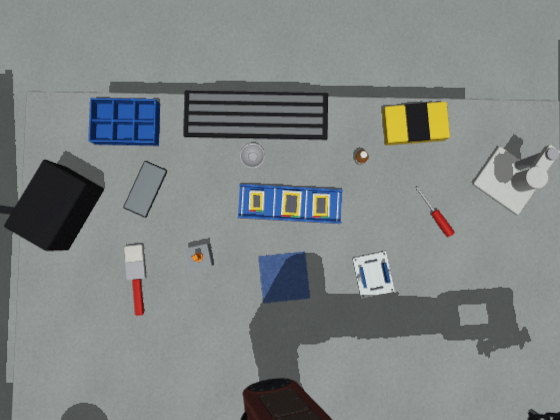

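The picture shows the tray (centre about 290,203) with three housings at columns 257, 291 and 320. The pad is at (285,277), the holder at (374,274) and the stand with the stylus at (200,252). The bystanders are the dish (253,154), flux (361,156), screwdriver (440,215), brush (137,280) and phone (145,188). I'll enlarge the working area.

Run:
```python
from h import *
d=np.load("top.npz"); c=d["c"][170:310,180:400]
cv2.imwrite("pics/topcrop.png",cv2.resize(c,None,fx=3.6,fy=3.6,interpolation=cv2.INTER_CUBIC))
```

```text
(no output)
```

View pics/topcrop.png

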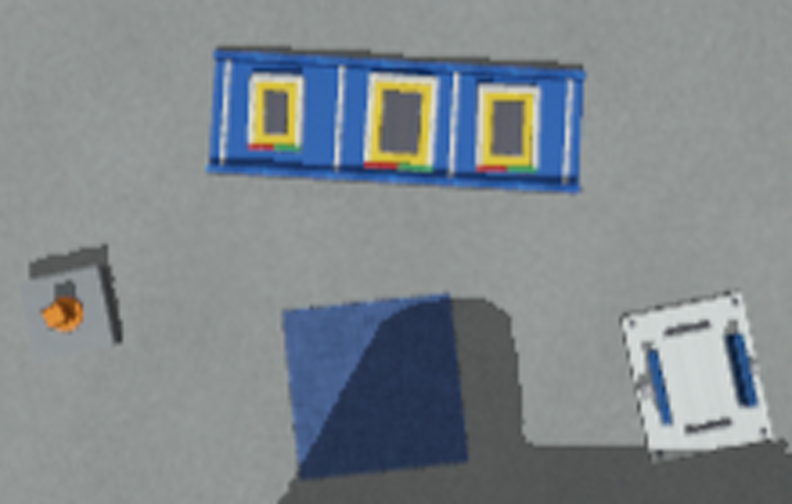

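Left to right the lanes hold small (275,110), large (400,122) and medium (508,127), in crop pixels, with the stripes at the bottom. The pad centre is about (375,387), the holder (698,376) and the stylus collar (62,313).

Run:
```python
from h import *
d=np.load("top.npz");K,T=d["K"],d["T"]
def f(n,p,z):
    w=pix2w(np.array(p)/3.6+[180,170],K,T,z); c=w.mean(0)
    e=[(w[(i+1)%4]-w[i])[:2] for i in range(4)]
    print(n,c.round(4),[(round(np.hypot(*v)*1000),round(np.degrees(np.arctan2(v[1],v[0])),1)) for v in e])
f("hm",[(478,86),(540,88),(534,172),(474,170)],.028)
f("tray",[(216,47),(583,67),(580,190),(208,172)],.028)
f("holder",[(622,316),(742,292),(775,438),(653,460)],.008)
f("pad",[(284,311),(447,295),(468,461),(299,478)],.002)
f("stand",[(24,287),(100,265),(113,345),(35,360)],.05)
print(pix2w(np.array([[62,315]])/3.6+[180,170],K,T,.075))
print(goto([.43,-.2,.2],0))
```

```text
hm [ 0.6367 -0.0854  0.028 ] [(47, np.float64(-90.8)), (64, np.float64(176.8)), (45, np.float64(89.2)), (64, np.float64(-1.8))]
tray [ 0.6428 -0.0021  0.028 ] [(279, np.float64(-92.1)), (93, np.float64(179.4)), (282, np.float64(88.3)), (95, np.float64(-2.3))]
holder [ 0.4521 -0.2352  0.008 ] [(93, np.float64(-77.6)), (113, np.float64(-166.7)), (94, np.float64(101.3)), (111, np.float64(12.9))]
pad [0.4396 0.0109 0.002 ] [(126, np.float64(-83.3)), (127, np.float64(-171.8)), (130, np.float64(96.8)), (128, np.float64(6.4))]
stand [0.4911 0.2391 0.05  ] [(59, np.float64(-72.7)), (60, np.float64(-169.2)), (59, np.float64(102.0)), (55, np.float64(10.3))]
[[0.49109281 0.23938333 0.075     ]]
(array([-358.2,   10.1, -313.6]), array([  0.1 , -74.03,  -0.09]))
```

Run:
```python
from h import *
print(goto([.637,-.0855,.17],88))
```

```text
(array([-588.8,   40.2, -366.6]), array([1.300e-01, 1.797e+01, 1.000e-02]))
```

```bash
python3 -m crank '[[60,-589,40,-366,0,18,0],[60,-589,40,-366,0,18,0],[60,-589,40,-366,0,18,0],[60,-589,40,-366,0,18,0],[60,-589,40,-366,0,18,0],[60,-589,40,-366,0,18,0],[60,-589,40,-366,0,18,0],[60,-589,40,-366,0,18,0],[60,-589,40,-366,0,18,0],[60,-589,40,-366,0,18,0],[60,-589,40,-366,0,18,0],[60,-589,40,-366,0,18,0]]' 40
python3 - <<'E'
from h import *
print(goto([.637,-.0855,.17],88))
E
```

```text
time: 1.3
tcp_pos: [0.5742, -0.1549, 0.1752]
tcp_rot: [0.012, 0.708, -0.706, -0.013]
wrist_force: [0.5, -0.1, 0.4]
opening: 0.701
(array([-60.4,   5.3, -71.5]), array([ 0.13, -0.01,  0.06]))
```

```bash
python3 -m crank '[[60,-60,5,-71,0,0,0],[60,-60,5,-71,0,0,0],[60,-60,5,-71,0,0,0],[60,-60,5,-71,0,0,0]]'
python3 - <<'E'
from h import *
print(ctrl.observe()["tcp_pos"])
c,K,T=cam("wrist");np.savez("w1.npz",c=c,K=K,T=T); print(T)
cv2.imwrite("pics/w1.png",c)
E
```

```text
time: 1.7
tcp_pos: [0.6363, -0.085, 0.1691]
tcp_rot: [0.01, 0.708, -0.706, -0.013]
wrist_force: [0.3, -0.4, -0.4]
opening: 0.701
[ 0.63632122 -0.08497183  0.1691382 ]
[[-0.03354673 -0.9510939  -0.30707492  0.7143292 ]
 [-0.99943165  0.03090482  0.0134634  -0.08725441]
 [-0.00331487  0.30735205 -0.95159011  0.33262098]
 [ 0.          0.          0.          1.        ]]
```

View pics/w1.png

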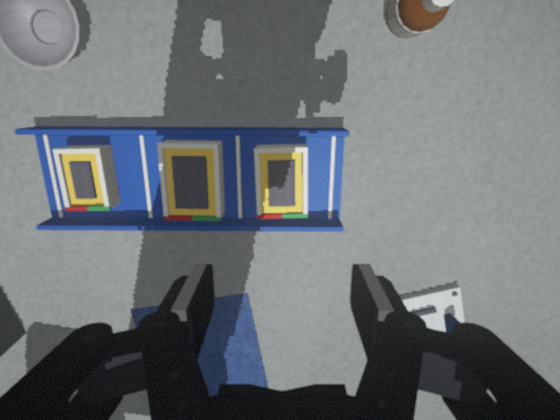

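The medium housing is at about (282,182) in the wrist view, the fingers are at (195,300) and (370,300), and the tray's dividers are thin and low. I'll locate the housing from its yellow groove.

```bash
cat >> h.py <<'E'
def yellow(c,K,T,z,box):
    x0,y0,x1,y1=box; h=cv2.cvtColor(c,cv2.COLOR_BGR2HSV); m=cv2.inRange(h,(18,110,90),(38,255,255)); q=np.zeros_like(m); q[y0:y1,x0:x1]=m[y0:y1,x0:x1]
    n,l,st,_=cv2.connectedComponentsWithStats(q); k=1+np.argmax(st[1:,4]); pts=np.argwhere(l==k)[:,::-1]
    w=pix2w(pts,K,T,z)[:,:2]; r=cv2.minAreaRect((w*1000).astype(np.float32)); b=cv2.boxPoints(r)
    e=b[1]-b[0] if np.hypot(*(b[1]-b[0]))>np.hypot(*(b[2]-b[1])) else b[2]-b[1]
    return np.array(r[0]).round(1),np.array(r[1]).round(1),round(float((np.degrees(np.arctan2(e[1],e[0]))+90)%180-90),1)
E
python3 - <<'E'
from h import *
d=np.load("w1.npz");c,K,T=d["c"],d["K"],d["T"]
print(yellow(c,K,T,.024,(250,140,315,225)))   # tray floor 4 + 20
print(yellow(c,K,T,.024,(160,140,230,225)))
print(pix2w([[309,146],[308,218]],K,T,.028), pix2w([[238,136],[241,216],[332,136],[333,216]],K,T,.006))
E
```

```text
(array([637.9, -82.7]), array([36.2, 55.4]), -1.0)
(array([641.4,  -1.5]), array([42.4, 61.1]), -2.8)
[[ 0.67134912 -0.10806459  0.028     ]
 [ 0.60592754 -0.10649909  0.028     ]] [[ 0.67945414 -0.04497073  0.006     ]
 [ 0.60229806 -0.04237061  0.006     ]
 [ 0.67661165 -0.13059456  0.006     ]
 [ 0.59938169 -0.13234463  0.006     ]]
```

Run:
```python
from h import *
print(goto([.638,-.0835,.006],88.5))
```

```text
(array([ -2.5, 163.4,  -2.3]), array([ 0.11, -0.47,  0.17]))
```

```bash
python3 -m crank '[[58,-2,45,-2,0,-0.5,0],[58,-2,90,-2,0,-0.5,0],[58,-2,125,-2,0,-0.5,0],[58,-2,145,-2,0,-0.5,0],[58,-2,155,-2,0,-0.5,0],[58,-2,160,-2,0,-0.5,0],[58,-2,161,-2,0,-0.5,0],[58,-2,161,-2,0,-0.5,0]]'; python3 -m crank '[[44,0,0,0,0,0,0],[36,0,0,0,0,0,0],[36,0,0,0,0,0,0],[36,0,0,0,0,0,0],[36,0,0,0,0,0,0]]' 40
```

```text
time: 2.55
tcp_pos: [0.6387, -0.0844, 0.0101]
tcp_rot: [0.009, 0.708, -0.707, -0.009]
wrist_force: [-0.7, -0.2, -0.3]
opening: 0.679
time: 3.05
tcp_pos: [0.6387, -0.0844, 0.0101]
tcp_rot: [0.009, 0.708, -0.707, -0.009]
wrist_force: [0.6, -0.2, -0.8]
opening: 0.418
```

The jaws reached the 36 mm target without stopping on anything, so I'll look.

Run:
```python
from h import *
c,K,T=cam("wrist");c2,_,_=cam("scene")
cv2.imwrite("pics/w2.png",np.hstack([cv2.resize(c,(400,300)),cv2.resize(c2[100:310,200:480],(400,300))]))
```

```text
(no output)
```

View pics/w2.png

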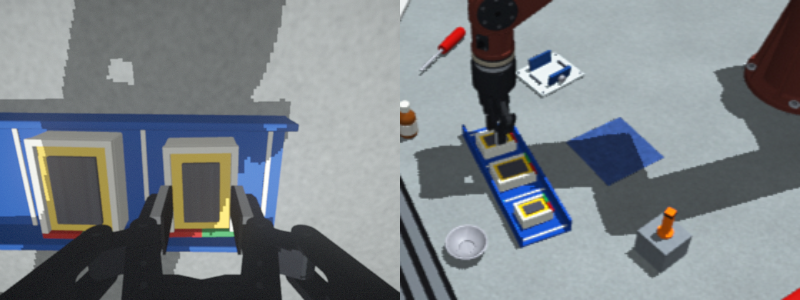

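```bash
python3 -m crank '[[30,0,0,0,0,0,0],[30,0,0,0,0,0,0],[30,0,0,0,0,0,0]]' 40
python3 - <<'E'
from h import *
d=np.load("w1.npz");c=cam("wrist")[0]
cv2.imwrite("pics/w3.png",cv2.resize(c[150:400,180:420],None,fx=2.3,fy=2.3,interpolation=cv2.INTER_CUBIC))
s=ctrl.observe();print(s["joint_torque"],s["opening"])
E
```

```text
time: 3.45
tcp_pos: [0.6385, -0.0844, 0.0099]
tcp_rot: [0.009, 0.708, -0.707, -0.009]
wrist_force: [0.5, 0.2, 0.8]
opening: 0.351
[ 4.98160996e-03 -4.49532187e+01 -2.49352312e+01  4.06400461e-03
  4.54742694e-03 -9.59586885e-06] 0.3497142529962544
```

View pics/w3.png

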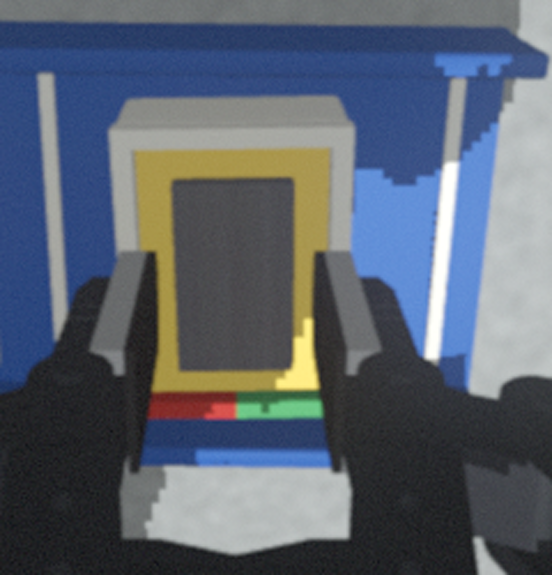

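The finger ends lie over the housing's top, not at its sides, so they stand higher than I assumed. I'll work out where the ends are in the tool frame from the known 30 mm gap.

Run:
```python
from h import *
s=ctrl.observe();M=R.from_quat(s["tcp_rot"]).as_matrix()
c,K,T=cam("wrist"); fx=K[0,0]
for l,r,y in[((155),(317),255),((157),(330),395)]:
    a=np.array([180+l/2.3,150+y/2.3]);b=np.array([180+r/2.3,150+y/2.3])
    Z=fx*.030/(b-a)[0]; m=(a+b)/2
    P=T[:3,3]+T[:3,:3]@(Z*np.linalg.inv(K)@[m[0],m[1],1]); print(Z,P.round(4),(M.T@(P-s["tcp_pos"])*1000).round(1))
d=np.load("w1.npz");a,b=np.array([212,264.]),np.array([353,264.]); T=d["T"];Z=fx*.06/141;m=(a+b)/2
P=T[:3,3]+T[:3,:3]@(Z*np.linalg.inv(K)@[m[0],m[1],1]);print(P)
```

```text
0.1504539123013981 [ 0.649  -0.0842  0.0372] [-10.4 -27.2  -0.5]
0.14088747857125133 [ 0.6301 -0.085   0.0532] [  8.5 -43.3   0.8]
[ 0.64561389 -0.08476318  0.19686879]
```

```bash
python3 -m crank '[[58,0,0,0,0,0,0],[58,0,0,0,0,0,0],[58,0,0,0,0,0,0],[58,0,3,0,0,0,0],[58,0,6,0,0,0,0],[58,0,9,0,0,0,0],[58,0,9,0,0,0,0]]'; python3 -m crank '[[58,0,2,0,0,0,0],[58,0,4,0,0,0,0],[58,0,6,0,0,0,0],[58,0,6,0,0,0,0]]'
```

```text
time: 4.25
tcp_pos: [0.6378, -0.0842, 0.0]
tcp_rot: [0.008, 0.708, -0.706, -0.01]
wrist_force: [-0.0, -0.3, 0.4]
opening: 0.68
time: 4.65
tcp_pos: [0.6375, -0.0841, -0.0064]
tcp_rot: [0.008, 0.708, -0.706, -0.01]
wrist_force: [0.3, -0.9, 0.6]
opening: 0.679
```

```bash
python3 -m crank '[[58,0,2,0,0,0,0],[58,0,4,0,0,0,0],[58,0,4,0,0,0,0]]'; python3 -m crank '[[58,0,1.5,0,0,0,0],[58,0,3,0,0,0,0],[58,0,3,0,0,0,0]]'; python3 -m crank '[[48,0,0,0,0,0,0],[40,0,0,0,0,0,0],[34,0,0,0,0,0,0],[34,0,0,0,0,0,0],[34,0,0,0,0,0,0]]' 40
```

```text
time: 4.95
tcp_pos: [0.6371, -0.0841, -0.0108]
tcp_rot: [0.008, 0.708, -0.706, -0.011]
wrist_force: [0.1, -0.0, -0.1]
opening: 0.681
time: 5.25
tcp_pos: [0.6368, -0.084, -0.0142]
tcp_rot: [0.008, 0.708, -0.706, -0.011]
wrist_force: [-0.1, -0.1, -0.1]
opening: 0.681
time: 5.75
tcp_pos: [0.6371, -0.084, -0.0139]
tcp_rot: [0.008, 0.708, -0.706, -0.01]
wrist_force: [0.2, -0.0, -0.0]
opening: 0.528
```

The jaws stopped at 45 mm, so the housing is gripped. I'll lift it and carry it to the pad.

```bash
python3 -m crank '[[34,0,-10,0,0,0,0],[34,0,-40,0,0,0,0],[34,0,-70,0,0,0,0],[34,0,-70,0,0,0,0],[34,40,-70,-18,0,0,0],[34,80,-70,-36,0,0,0],[34,120,-70,-54,0,0,0],[34,160,-70,-72,0,0,0],[34,200,-70,-90,0,0,0],[34,200,-70,-90,0,0,0],[34,200,-70,-90,0,0,0]]' 50;  python3 - <<'E'
from h import *
s=ctrl.observe();print(s["joints"])
c,K,T=cam("wrist");cv2.imwrite("pics/w4.png",c);np.savez("w4.npz",c=c,K=K,T=T)
print(goto([.4396,.0109,.056],88))
E
```

```text
time: 6.85
tcp_pos: [0.4377, 0.0117, 0.0558]
tcp_rot: [0.007, 0.708, -0.706, -0.011]
wrist_force: [0.7, -0.6, -1.0]
opening: 0.527
[-1.35092458e-01  2.22998722e-02  2.15338320e+00  1.87517096e-03
  9.71508602e-01  1.45979811e+00]
(array([0.2, 0.8, 0.2]), array([0.1 , 0.52, 0.16]))
```

View pics/w4.png

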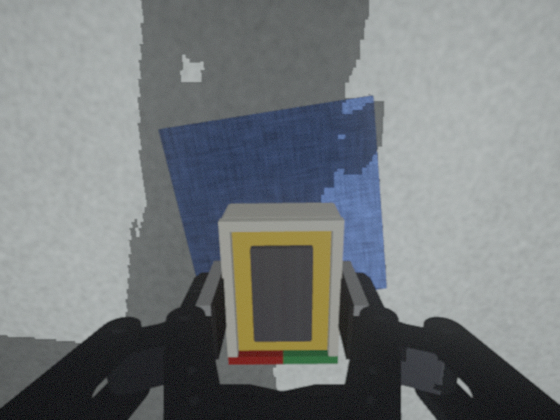

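The housing hangs level and centred between the fingers, stripes towards the robot, over the pad. Next I set it down.

```bash
python3 -m crank '[[34,0,30,0,0,0,0],[34,0,55,0,0,0,0],[34,0,65,0,0,0,0],[34,0,68,0,0,0,0],[34,0,70,0,0,0,0],[34,0,71,0,0,0,0],[34,0,71,0,0,0,0]]'; python3 -m crank '[[46,0,0,0,0,0,0],[50,0,0,0,0,0,0],[56,0,0,0,0,0,0],[60,0,0,0,0,0,0],[60,0,0,0,0,0,0]]'
```

```text
time: 7.6
tcp_pos: [0.4408, 0.011, -0.0133]
tcp_rot: [0.009, 0.708, -0.706, -0.009]
wrist_force: [-0.8, 0.3, -1.4]
opening: 0.525
time: 8.1
tcp_pos: [0.4409, 0.011, -0.0132]
tcp_rot: [0.009, 0.708, -0.706, -0.009]
wrist_force: [0.2, 0.3, -0.0]
opening: 0.7
```

```bash
python3 -m crank '[[60,0,-15,0,0,0,0],[70,0,-50,0,0,0,0],[84,0,-100,0,0,-8,0],[84,0,-120,0,0,-16,0],[84,0,-120,0,0,-24,0],[84,0,-120,0,0,-32,0],[84,0,-120,0,0,-40,0],[84,0,-120,0,0,-48,0],[84,0,-120,0,0,-56,0],[84,0,-120,0,0,-64,0],[84,0,-120,0,0,-72,0],[84,0,-120,0,0,-80,0]]';python3 -m crank '[[84,0,0,0,0,-8,0],[84,0,0,0,0,-10,0],[84,0,0,0,0,-10,0]]'
python3 - <<'E'
from h import *
c,K,T=cam("wrist");cv2.imwrite("pics/w5.png",c);np.savez("w5.npz",c=c,K=K,T=T)
print(ctrl.observe()["joints"])
for z in (.022,): print(yellow(c,K,T,z,(0,0,560,420)))
E
```

```text
time: 9.3
tcp_pos: [0.4408, 0.0108, 0.1067]
tcp_rot: [-0.449, 0.547, -0.546, 0.449]
wrist_force: [1.0, 0.2, -0.2]
opening: 0.983
time: 9.6
tcp_pos: [0.4406, 0.0109, 0.1066]
tcp_rot: [-0.495, 0.506, -0.504, 0.495]
wrist_force: [0.3, -0.5, 0.4]
opening: 0.978
[-1.35932796e-01 -6.17507672e-02  2.12148876e+00  1.63927121e-03
  1.08307593e+00 -1.15828251e-01]
(array([443.5,  11.1]), array([36.5, 55.5]), -0.3)
```

View pics/w5.png

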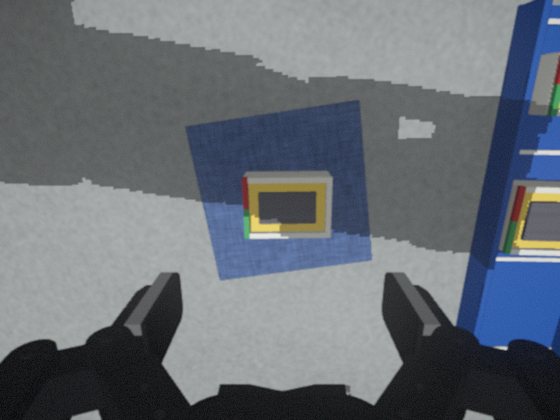

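Flat on the pad and let go, with the stripes towards -x. Next I grip it by its ends.

Run:
```python
from h import *
print(goto([.4425,.0111,-.016],-0.8))
```

```text
(array([-1.000e-01,  1.226e+02,  2.000e+00]), array([ 0.06, -0.4 , -0.09]))
```

```bash
python3 -m crank '[[84,0,45,2,0,-0.4,0],[84,0,90,2,0,-0.4,0],[84,0,110,2,0,-0.4,0],[84,0,118,2,0,-0.4,0],[84,0,122,2,0,-0.4,0],[84,0,122,2,0,-0.4,0],[72,0,122,2,0,-0.4,0],[66,0,122,2,0,-0.4,0],[58,0,122,2,0,-0.4,0],[54,0,122,2,0,-0.4,0],[54,0,122,2,0,-0.4,0],[54,0,122,2,0,-0.4,0]]' 50
```

```text
time: 10.85
tcp_pos: [0.4443, 0.0108, -0.0137]
tcp_rot: [0.496, -0.503, 0.504, -0.497]
wrist_force: [-0.6, 0.4, 5.6]
opening: 0.738
```

```bash
python3 -m crank '[[54,0,-8,0,0,0,0],[54,0,-40,0,0,0,0],[54,0,-80,0,0,0,0],[54,0,-110,0,0,0,0],[54,40,-140,0,0,-6,0],[54,80,-140,2,0,-13.3,0],[54,120,-140,4,0,-13.3,0],[54,160,-140,6,0,-13.3,0],[54,200,-140,8,0,-13.3,0],[54,235,-140,10,0,-13.3,0],[54,246,-140,10,0,-13.3,0],[54,246,-140,10,0,-13.3,0]]';python3 -m crank '[[54,0,0,0,0,0,0],[54,0,0,0,0,0,0]]'
python3 - <<'E'
from h import *
c,K,T=cam("wrist");cv2.imwrite("pics/w6.png",cv2.resize(c,None,fx=1.4,fy=1.4,interpolation=cv2.INTER_CUBIC));np.savez("w6.npz",c=c,K=K,T=T,p=ctrl.observe()["tcp_pos"])
E
```

```text
time: 12.05
tcp_pos: [0.4504, -0.2366, 0.1263]
tcp_rot: [-0.55, 0.443, -0.444, 0.552]
wrist_force: [0.1, 0.3, -1.1]
opening: 0.735
time: 12.25
tcp_pos: [0.45, -0.2351, 0.1261]
tcp_rot: [-0.55, 0.443, -0.443, 0.552]
wrist_force: [-0.1, -0.2, -1.3]
opening: 0.731
```

View pics/w6.png

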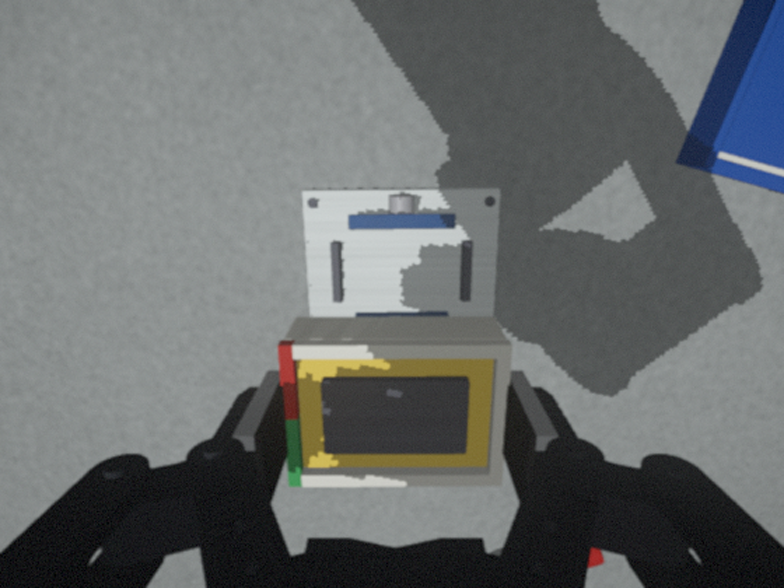

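The holder's far base corners are at (302,190) and (500,189). Its lips are at (337,271) and (466,270) and the far rail at (402,221). The held housing's top corners are at (281,342), (510,342), (501,487) and (290,487). I'll compute how the housing lies relative to the holder.

Run:
```python
from h import *
d=np.load("w6.npz");K,T=d["K"],d["T"]
P=lambda a,z:pix2w(np.array(a,float)/1.4,K,T,z)[:,:2]*1000
b=P([(302,190),(500,189)],8); b=P([(302,190),(500,189)],.008)
ux=(b[1]-b[0])/np.hypot(*(b[1]-b[0])); uy=np.array([-ux[1],ux[0]])
print("base far edge",b.round(1),np.hypot(*(b[1]-b[0])),np.degrees(np.arctan2(ux[1],ux[0])))
print("centre from edge",(b.mean(0)-47*uy).round(1))
l=P([(342,240),(342,302),(461,240),(461,302)],.013)
print("lips mid",l.round(1), "along x", (l.mean(0)@ux).round(1), "base x",b.mean(0)@ux)
r=P([(349,214),(455,214)],.034); print("rail top outer",r.round(1),"yoff from base edge",(b.mean(0)-r.mean(0))@uy)
e=P([(309,318),(494,325)],.008);print("sides",e.round(1))
for z in(.160,.166,.172):
    h=P([(281,342),(510,342),(501,487),(290,487)],z);v=h[1]-h[0]
    print(z,h.mean(0).round(1),np.hypot(*v),np.hypot(*(h[2]-h[1])),np.degrees(np.arctan2(v[1],v[0])))
s=ctrl.observe();print(s["tcp_pos"],R.from_quat(s["tcp_rot"]).as_matrix()[:,2],goto([.4521,-.2352,0],12.5))
```

```text
base far edge [[ 388.8 -198.4]
 [ 497.3 -174. ]] 111.15148801204144 12.643885090086542
centre from edge [ 453.3 -232. ]
lips mid [[ 416.2 -220.5]
 [ 423.1 -257.1]
 [ 482.4 -206. ]
 [ 491.8 -242. ]] along x 391.7 base x 391.54150505178757
rail top outer [[ 418.5 -201.6]
 [ 472.1 -189.9]] yoff from base edge 9.806261065076864
sides [[ 405.2 -273.2]
 [ 516.3 -253.6]]
0.16 [ 450.6 -237.7] 65.21645719665919 49.512795866315045 12.315265713393709
0.166 [ 449.8 -234. ] 62.205882884229176 47.22714654129541 12.315265713393714
0.172 [ 448.9 -230.4] 59.19530857179925 44.941497216275714 12.315265713393671
[ 0.450172   -0.23509822  0.12615629] [0.97650772 0.21546998 0.00231376] (array([  0.7, 126.2,   1.6]), array([-0.13, -0.06, -0.09]))
```

```bash
python3 -m crank '[[54,-2,40,3,0,0,0],[54,-2,75,3,0,0,0],[54,-2,90,3,0,0,0],[54,-2,94,3,0,0,0],[54,-2,94,3,0,0,0],[54,-2,94,3,0,0,0]]'
python3 - <<'E'
from h import *
c,K,T=cam("wrist");cv2.imwrite("pics/w7.png",cv2.resize(c[60:360,80:480],None,fx=2,fy=2,interpolation=cv2.INTER_CUBIC));np.savez("w7.npz",c=c,K=K,T=T,p=ctrl.observe()["tcp_pos"])
E
```

```text
time: 12.9
tcp_pos: [0.4541, -0.2326, 0.0335]
tcp_rot: [-0.55, 0.442, -0.444, 0.552]
wrist_force: [0.2, 0.9, -1.6]
opening: 0.734
```

View pics/w7.png

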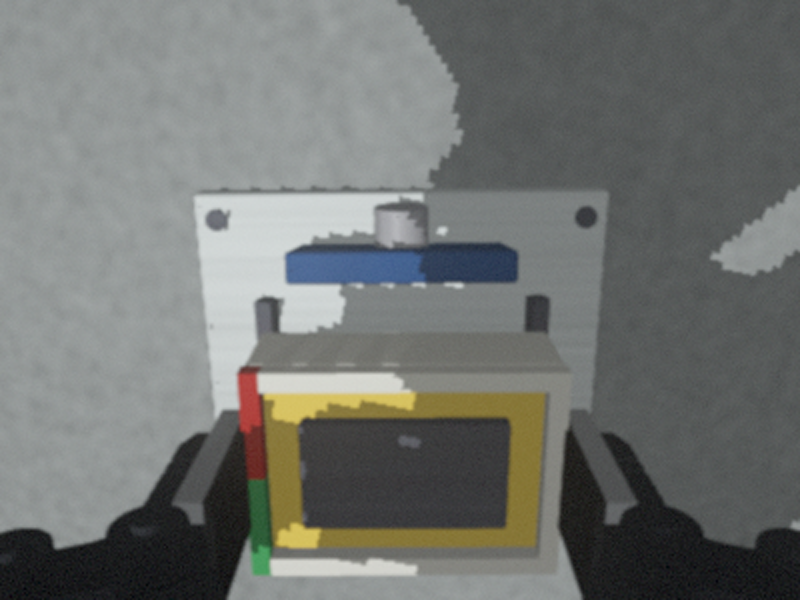

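The far base corners are at (195,192) and (608,191), the lips' inner edges at columns 278 and 526 near row 300, and the rail's top inner edge at row 283. The housing's top corners are at (238,369), (570,371), (557,574) and (252,574).

Run:
```python
from h import *
d=np.load("w7.npz");K,T=d["K"],d["T"]
P=lambda a,z:pix2w(np.array(a,float)/2+[80,60],K,T,z)[:,:2]*1000
b=P([(195,192),(608,191)],.008);ux=(b[1]-b[0])/np.hypot(*(b[1]-b[0])); uy=np.array([-ux[1],ux[0]])
A=np.array([ux,uy]); f=lambda n,w:print(n,(w@A.T).round(1).tolist())
print(np.degrees(np.arctan2(ux[1],ux[0])))
f("base",b); f("holes",P([(217,220),(586,217)],.008)); f("lips",P([(278,300),(526,298)],.013)); f("rail top inner(+29)",P([(286,283),(517,283)],.034)); f("peg",P([(401,207)],.02))
for z in(.070,.073,.076):
    h=P([(238,369),(570,371),(557,574),(252,574)],z);v=h[1]-h[0]; f("h%.3f"%z,h); f(" c",h.mean(0)); print(np.degrees(np.arctan2(v[1],v[0])))
f("tcp",d["p"][:2]*1000)
d=np.load("w6.npz")
```

```text
12.538379182947969
base [[336.7, -277.7], [447.6, -277.7]]
holes [[342.0, -285.3], [442.2, -284.8]]
lips [[358.2, -306.6], [426.1, -306.2]]
rail top inner(+29) [[364.2, -295.5], [419.9, -295.7]]
peg [[391.9, -279.7]]
h0.070 [[360.1, -302.3], [424.9, -303.0], [425.4, -350.6], [359.6, -350.3]]
 c [392.5, -326.5]
11.959401710278645
h0.073 [[360.8, -301.0], [424.2, -301.6], [424.6, -348.2], [360.3, -347.8]]
 c [392.5, -324.7]
11.959401710278675
h0.076 [[361.6, -299.7], [423.4, -300.3], [423.9, -345.7], [361.1, -345.4]]
 c [392.5, -322.8]
11.959401710278629
tcp [392.9, -326.0]
```

The housing sits within about 1 mm and 0.6° of the holder's axes, so it can go down, carefully near the end.

```bash
python3 -m crank '[[54,-0.7,10,-0.5,0,-0.5,0],[54,-0.7,20,-0.5,0,-0.5,0],[54,-0.7,28,-0.5,0,-0.5,0],[54,-0.7,33,-0.5,0,-0.5,0],[54,-0.7,36,-0.5,0,-0.5,0],[54,-0.7,37,-0.5,0,-0.5,0],[54,-0.7,37,-0.5,0,-0.5,0]]';python3 -m crank '[[54,0,1,0,0,0,0],[54,0,2,0,0,0,0],[54,0,2,0,0,0,0]]'
```

```text
time: 13.65
tcp_pos: [0.4538, -0.2324, -0.0034]
tcp_rot: [-0.552, 0.439, -0.442, 0.554]
wrist_force: [0.5, 0.5, -0.7]
opening: 0.734
time: 13.95
tcp_pos: [0.4538, -0.2324, -0.0053]
tcp_rot: [-0.552, 0.439, -0.442, 0.554]
wrist_force: [-0.8, 0.7, -1.5]
opening: 0.733
```

```bash
python3 -m crank '[[54,0,0.8,0,0,0,0],[54,0,1.6,0,0,0,0],[54,0,1.6,0,0,0,0]]';python3 -m crank '[[54,0,0.8,0,0,0,0],[54,0,1.2,0,0,0,0],[54,0,1.2,0,0,0,0]]'
```

```text
time: 14.25
tcp_pos: [0.4538, -0.2323, -0.007]
tcp_rot: [-0.552, 0.439, -0.441, 0.554]
wrist_force: [-0.7, -0.8, -0.1]
opening: 0.734
time: 14.55
tcp_pos: [0.4539, -0.2324, -0.0077]
tcp_rot: [-0.552, 0.439, -0.441, 0.554]
wrist_force: [-1.6, 0.9, 4.9]
opening: 0.735
```

Contact with the bed came exactly where expected. I'll release and back off.

```bash
python3 -m crank '[[64,0,0,0,0,0,0],[66,0,0,0,0,0,0],[70,0,0,0,0,0,0],[76,0,0,0,0,0,0],[80,0,0,0,0,0,0],[80,0,-20,0,0,0,0],[80,0,-60,0,0,0,0],[80,0,-105,0,0,0,0],[80,0,-150,0,0,0,0],[80,0,-160,0,0,0,0],[80,0,-160,0,0,0,0]]'
python3 - <<'E'
from h import *
c,K,T=cam("wrist");cv2.imwrite("pics/w8.png",c);np.savez("w8.npz",c=c,K=K,T=T)
print(yellow(c,K,T,.028,(0,0,560,420)),ctrl.observe()["joints"])
ux=np.array([np.cos(np.radians(12.54)),np.sin(np.radians(12.54))]);print(ux*392.1+np.array([-ux[1],ux[0]])*-324.65)
print(goto([.4911,.2394,.2],12))
E
```

```text
time: 15.65
tcp_pos: [0.4551, -0.2338, 0.1553]
tcp_rot: [-0.552, 0.437, -0.444, 0.554]
wrist_force: [-0.1, -0.6, -0.0]
opening: 0.935
(array([ 453.2, -232.4]), array([56.1, 36. ]), 12.8) [-0.61356305  0.02581527  1.93874558  0.0029124   1.17222676 -0.84106957]
[ 453.23470299 -231.77216508]
(array([-451.5,  -47.3,  142.8]), array([-0.3 ,  0.97,  0.1 ]))
```

View pics/w8.png

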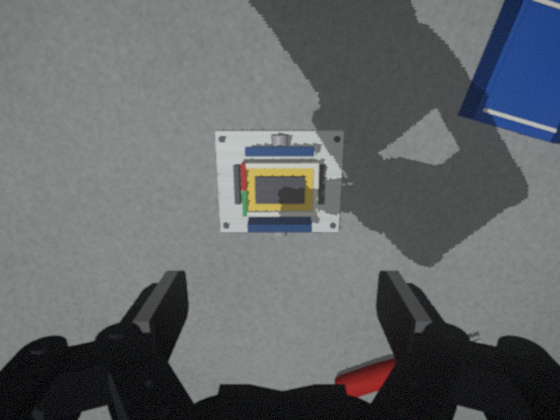

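The housing lies home between the rails at (453.2,-232.4), yaw about 12.7°, with red at the holder's -x,+y corner. Next is the stylus.

```bash
python3 -m crank '[[60,-30,-30,10,0,0,0],[60,-75,-50,24,0,0,0],[60,-120,-60,38,0,0,0],[60,-165,-60,52,0,0,0],[60,-210,-60,66,0,0,0],[60,-255,-60,80,0,0,0],[60,-300,-60,95,0,0,0],[60,-345,-60,110,0,0,0],[60,-390,-60,125,0,0,0],[60,-430,-60,138,0,0,0],[60,-451,-60,143,0,1,0],[60,-451,-60,143,0,1,0]]'; python3 -m crank '[[60,0,0,0,0,0,0],[60,0,0,0,0,0,0],[60,0,0,0,0,0,0]]'
python3 - <<'E'
from h import *
c,K,T=cam("wrist");np.savez("w9.npz",c=c,K=K,T=T); print(ctrl.observe()["tcp_pos"],T)
p=w2pix([[.4911,.2394,.1]],K,T)[0].astype(int);print(p)
x0,y0=max(0,p[0]-100),max(0,p[1]-75); print(x0,y0)
cv2.imwrite("pics/w9.png",cv2.resize(c[y0:y0+150,x0:x0+200],None,fx=4,fy=4,interpolation=cv2.INTER_CUBIC))
E
```

```text
time: 16.9
tcp_pos: [0.4891, 0.2411, 0.2091]
tcp_rot: [0.551, -0.444, 0.444, -0.55]
wrist_force: [0.7, -0.6, -1.0]
opening: 0.7
time: 17.2
tcp_pos: [0.4886, 0.2398, 0.2079]
tcp_rot: [0.551, -0.444, 0.444, -0.549]
wrist_force: [-0.1, -0.8, -0.1]
opening: 0.698
[0.48894681 0.23990483 0.20846542] [[ 0.97788648  0.19996327  0.06125939  0.4723485 ]
 [ 0.20911934 -0.93117997 -0.29861842  0.31694585]
 [-0.0026692   0.30482544 -0.9524045   0.37152481]
 [ 0.          0.          0.          1.        ]]
[285 199]
185 124
```

View pics/w9.png

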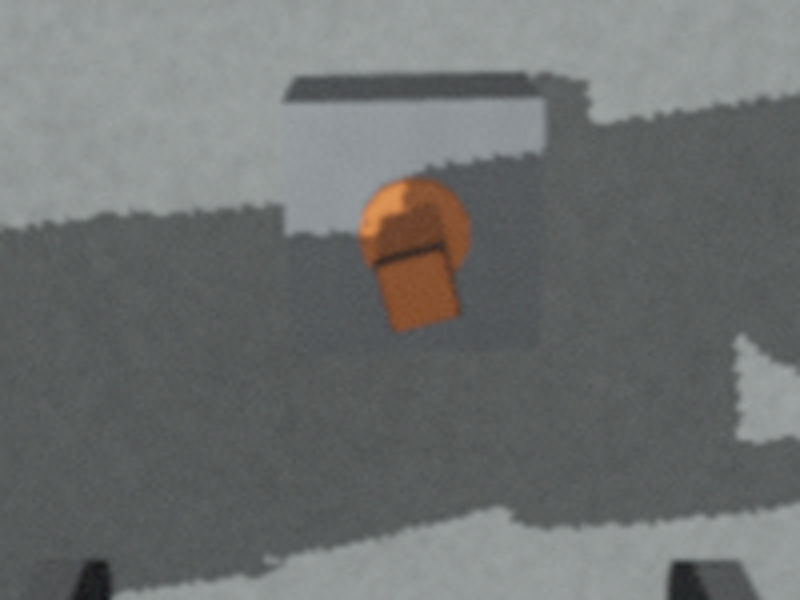

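The handle's top square has corners at (378,268), (448,249), (461,314) and (398,332). The collar centre is at (414,232) and the stand's top corners are at (285,100), (546,97), (541,350) and (287,352).

Run:
```python
from h import *
d=np.load("w9.npz");K,T=d["K"],d["T"]
P=lambda a,z:pix2w(np.array(a,float)/4+[185,124],K,T,z)[:,:2]*1000
def q(n,a,z):
    w=P(a,z);e=[w[(i+1)%4]-w[i] for i in range(4)];print(n,w.mean(0).round(1),[(np.hypot(*v).round(1),(np.degrees(np.arctan2(v[1],v[0]))%90).round(1)) for v in e])
q("handle",[(378,268),(448,249),(461,314),(398,332)],.104)
q("stand",[(285,100),(546,97),(541,350),(287,352)],.05)
print("collar",P([(414,232)],.056))
s=ctrl.observe();print(s["tcp_pos"],s["joints"])
for y in (27,-63): print(goto([.491,.2405,.058],y))
```

```text
handle [494.1 243.8] [(np.float64(14.2), np.float64(27.8)), (np.float64(13.5), np.float64(23.8)), (np.float64(13.0), np.float64(28.8)), (np.float64(13.7), np.float64(28.8))]
stand [493.6 243.5] [(np.float64(59.2), np.float64(12.7)), (np.float64(60.4), np.float64(12.9)), (np.float64(60.9), np.float64(12.6)), (np.float64(60.2), np.float64(11.3))]
collar [[493.2884468  244.01212582]]
[0.48894681 0.23990483 0.20846542] [ 3.28268681e-01  4.93821466e-02  1.80420821e+00 -1.74153334e-03
  1.29004847e+00  1.17340510e-01]
(array([ -0.4, 150.5,   2.4]), array([  0.12, -14.89,   0.09]))
(array([ -0.4, 150.5,   2.4]), array([2.000e-02, 7.511e+01, 1.600e-01]))
```

Run:
```python
from h import *
print(goto([.4937,.2438,.043],27.3))
```

```text
(array([ -3.1, 165.4,   5.8]), array([  0.12, -15.19,   0.09]))
```

```bash
python3 -m crank '[[44,-3,20,6,0,-8,0],[44,-3,40,6,0,-15.2,0],[44,-3,60,6,0,-15.2,0],[44,-3,80,6,0,-15.2,0],[44,-3,120,6,0,-15.2,0],[44,-3,150,6,0,-15.2,0],[44,-3,162,6,0,-15.2,0],[44,-3,165,6,0,-15.2,0],[44,-3,165,6,0,-15.2,0]]'; python3 -m crank '[[30,0,0,0,0,0,0],[20,0,0,0,0,0,0],[12,0,0,0,0,0,0],[6,0,0,0,0,0,0],[6,0,0,0,0,0,0],[6,0,0,0,0,0,0]]' 60
```

```text
time: 18.15
tcp_pos: [0.4948, 0.2436, 0.0442]
tcp_rot: [0.604, -0.368, 0.368, -0.603]
wrist_force: [-0.0, 0.9, 0.1]
opening: 0.513
time: 18.75
tcp_pos: [0.4964, 0.2441, 0.0462]
tcp_rot: [-0.604, 0.367, -0.369, 0.604]
wrist_force: [-0.2, -0.7, 6.3]
opening: 0.154
```

The stylus handle is gripped at 13.2 mm. I'll lift it straight out and carry it over.

```bash
python3 -m crank '[[6,0,-5,0,0,0,0],[6,0,-20,0,0,0,0],[6,0,-40,0,0,0,0],[6,0,-60,0,0,0,0],[6,0,-80,0,0,0,0],[6,0,-100,0,0,0,0],[6,0,-110,0,0,0,0],[6,0,-110,0,0,0,0],[6,0,-110,0,0,0,0]]'
python3 - <<'E'
from h import *
print(goto([.4259,-.2223,.130],27.3),ctrl.observe()["tcp_pos"])
E
```

```text
time: 19.65
tcp_pos: [0.4957, 0.2441, 0.1559]
tcp_rot: [-0.604, 0.367, -0.369, 0.604]
wrist_force: [-0.7, -0.5, -1.0]
opening: 0.154
(array([ 382.5,   26.3, -275.9]), array([-0.09, -0.01,  0.12])) [0.49566619 0.24412058 0.15592326]
```

```bash
python3 -m crank '[[6,20,0,-14,0,0,0],[6,56,0,-40,0,0,0],[6,92,0,-66,0,0,0],[6,128,0,-92,0,0,0],[6,164,0,-118,0,0,0],[6,200,0,-144,0,0,0],[6,236,0,-170,0,0,0],[6,272,0,-196,0,0,0],[6,308,5,-222,0,0,0],[6,344,10,-248,0,0,0],[6,372,20,-268,0,0,0],[6,382,26,-276,0,0,0]]'; python3 -m crank '[[6,0,0,0,0,0,0],[6,0,0,0,0,0,0],[6,0,0,0,0,0,0]]';  python3 - <<'E'
from h import *
s=ctrl.observe();print(s["joints"],goto([.4259,-.2223,.085],27.3))
E
```

```text
time: 20.85
tcp_pos: [0.4239, -0.2241, 0.1285]
tcp_rot: [0.603, -0.369, 0.369, -0.603]
wrist_force: [0.4, 0.4, -0.3]
opening: 0.154
time: 21.15
tcp_pos: [0.424, -0.2226, 0.1282]
tcp_rot: [-0.603, 0.369, -0.368, 0.604]
wrist_force: [-0.5, 0.8, -0.1]
opening: 0.155
[-6.30436553e-01 -6.55825336e-03  2.02214420e+00  3.16920391e-04
  1.12693458e+00 -1.10477317e+00] (array([ 0.6, 43.2,  1.9]), array([ 0.01, -0.13, -0.05]))
```

```bash
python3 -m crank '[[6,0.5,20,2,0,0,0],[6,0.5,38,2,0,0,0],[6,0.5,43,2,0,0,0],[6,0.5,43,2,0,0,0],[6,0.5,43,2,0,0,0]]'
python3 - <<'E'
from h import *
s=ctrl.observe();c,K,T=cam("wrist");np.savez("w10.npz",c=c,K=K,T=T,p=s["tcp_pos"],q=s["tcp_rot"]); print(s["tcp_pos"])
p=w2pix([np.r_[s["tcp_pos"][:2],s["tcp_pos"][2]-.04]],K,T)[0];print(p)
x0,y0=int(p[0])-80,int(p[1])-60; print(x0,y0)
cv2.imwrite("pics/w10.png",cv2.resize(c[y0:y0+120,x0:x0+160],None,fx=5,fy=5,interpolation=cv2.INTER_CUBIC))
E
```

```text
time: 21.65
tcp_pos: [0.4267, -0.222, 0.0861]
tcp_rot: [-0.604, 0.368, -0.368, 0.604]
wrist_force: [0.0, -0.7, -0.4]
opening: 0.157
[ 0.42672197 -0.22195462  0.08605543]
[281.80135453 229.55655535]
201 169
```

View pics/w10.png

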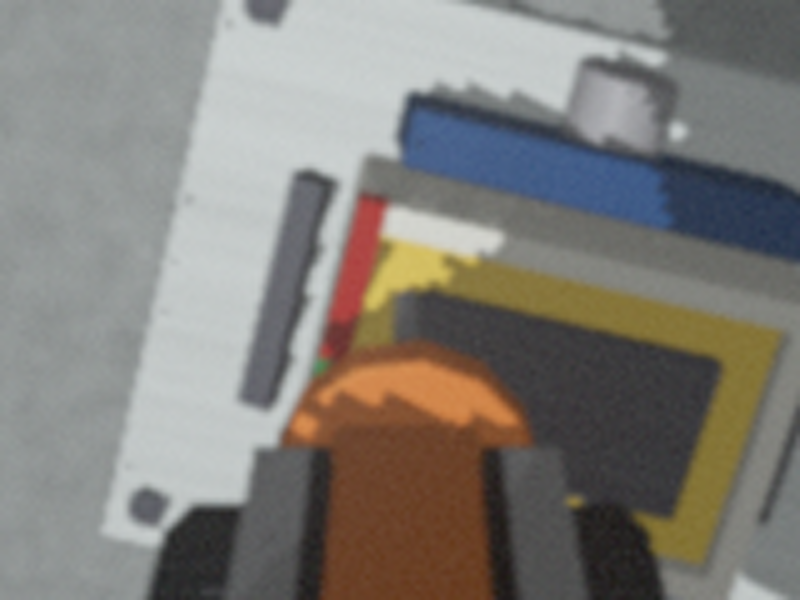

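The tip is hidden under the collar, but the collar's far rim at (409,342) bottom edge and (409,360) top edge fixes the stylus in the hand. The groove's far outer corners are at (783,335) and (705,568).

Run:
```python
from h import *
d=np.load("w10.npz");K,T,p=d["K"],d["T"],d["p"];M=R.from_quat(d["q"]).as_matrix()
f=lambda a:np.array(a,float)/5+[201,169]
for r,off in((342,-3.8),(360,-9.8)):
  for dz in(-2,0,2):
    w=pix2w([f([409,r])],K,T,p[2]-(off+dz)/1000)[0]; t=M.T@(w-p)*1000; print(r,dz,"axis tool x,z",(t[0]+13).round(1),t[2].round(1))
a=np.radians(12.6);Rz=np.array([[np.cos(a),-np.sin(a)],[np.sin(a),np.cos(a)]])
for n,q,z in(("gro far +",(783,335),.028),("gro far -",(705,568),.028),("red outer corner",(361,192),.032)):
    w=pix2w([f(q)],K,T,z)[0][:2]*1000; print(n,((w-[453.2,-232.1])@Rz).round(1))
w8=np.load("w8.npz");print(yellow(w8["c"],w8["K"],w8["T"],.028,(200,120,350,240)))
```

```text
342 -2 axis tool x,z -0.6 0.5
342 0 axis tool x,z 0.2 0.5
342 2 axis tool x,z 1.0 0.5
360 -2 axis tool x,z -1.3 0.4
360 0 axis tool x,z -0.4 0.5
360 2 axis tool x,z 0.4 0.5
gro far + [28.9 17.3]
gro far - [ 29.4 -19.2]
red outer corner [-31.5  23.9]
(array([ 453.2, -232.4]), array([56.1, 36. ]), 12.8)
```

Run:
```python
from h import *
print(ctrl.observe()["tcp_pos"],goto([.4264,-.2222,.071],27.3))
```

```text
[ 0.42693025 -0.22228644  0.08632651] (array([-0.3, 15.3, -0.4]), array([-0.05, -0.09,  0.05]))
```

```bash
python3 -m crank '[[6,0,4,-0.4,0,0,0],[6,0,8,-0.4,0,0,0],[6,0,11,-0.4,0,0,0],[6,0,14,-0.4,0,0,0],[6,0,15,-0.4,0,0,0],[6,0,15,-0.4,0,0,0]]'; python3 -m crank '[[6,0,0.7,0,0,0,0],[6,0,1.4,0,0,0,0],[6,0,1.4,0,0,0,0]]';python3 - <<'E'
from h import *
print(ctrl.observe()["tcp_pos"],goto([.4264,-.2222,.0685],27.3))
E
```

```text
time: 22.3
tcp_pos: [0.4263, -0.2223, 0.0709]
tcp_rot: [-0.603, 0.368, -0.368, 0.604]
wrist_force: [0.1, -0.4, -0.1]
opening: 0.156
time: 22.6
tcp_pos: [0.4263, -0.2223, 0.0695]
tcp_rot: [-0.603, 0.368, -0.368, 0.604]
wrist_force: [0.2, 0.1, -0.7]
opening: 0.154
[ 0.42627345 -0.22233409  0.06949665] (array([-0.1,  1. ,  0.2]), array([-0.02, -0.1 ,  0.  ]))
```

```bash
python3 -m crank '[[6,0,0.4,0,0,0,0],[6,0,0.8,0,0,0,0],[6,0,0.8,0,0,0,0]]'; python3 -m crank '[[6,0,0.4,0,0,0,0],[6,0,0.7,0,0,0,0],[6,0,0.7,0,0,0,0]]'
```

```text
time: 22.9
tcp_pos: [0.4263, -0.2223, 0.0687]
tcp_rot: [-0.603, 0.368, -0.368, 0.604]
wrist_force: [-0.2, -0.4, -1.3]
opening: 0.154
time: 23.2
tcp_pos: [0.4263, -0.2224, 0.0681]
tcp_rot: [-0.603, 0.368, -0.369, 0.604]
wrist_force: [-0.4, 0.4, 0.7]
opening: 0.155
```

```bash
python3 -m crank '[[6,0,0.3,0,0,0,0],[6,0,0.6,0,0,0,0],[6,0,0.6,0,0,0,0]]'; python3 -m crank '[[6,0,0.3,0,0,0,0],[6,0,0.5,0,0,0,0],[6,0,0.5,0,0,0,0]]'
```

```text
time: 23.5
tcp_pos: [0.4265, -0.2225, 0.0678]
tcp_rot: [-0.603, 0.368, -0.369, 0.604]
wrist_force: [-1.6, -0.3, 3.0]
opening: 0.153
time: 23.8
tcp_pos: [0.4266, -0.2225, 0.0676]
tcp_rot: [-0.603, 0.368, -0.369, 0.604]
wrist_force: [-0.6, 0.7, 3.8]
opening: 0.154
```

On the groove floor at about 3.5 N. The height matches the prediction to 0.5 mm. Now I trace at 2 mm per row.

```bash
cat > seam.py <<'E'
from h import *
a=np.radians(12.6);Rz=np.array([[np.cos(a),-np.sin(a)],[np.sin(a),np.cos(a)]])
s=ctrl.observe();p=s["tcp_pos"]*1000;h=(p[:2]-[453.7,-232.0])@Rz
print("tip in housing",h.round(1),"z",p[2].round(1),"F",s["wrist_force"].round(1))
M=R.from_quat(s["tcp_rot"]).as_matrix()
for t in((0,15.5),(24.5,15.5),(24.5,0),(24.5,-15.5),(0,-15.5),(-24.5,-15.5)):
    w=np.array([453.7,-232.0])+Rz@np.array(t); print(t,(M.T@np.r_[w-p[:2],67.5-p[2]]).round(1))
E
python3 -m crank '[[6,0.5,0.2,1.9,0,0,0],[6,1,0.2,3.9,0,0,0],[6,1.5,0.2,5.8,0,0,0],[6,2,0.2,7.7,0,0,0],[6,2.5,0.2,9.7,0,0,0],[6,3,0.2,11.6,0,0,0],[6,3.6,0.2,13.5,0,0,0],[6,4.1,0.2,15.5,0,0,0],[6,4.6,0.2,17.4,0,0,0],[6,5.1,0.2,19.3,0,0,0],[6,5.6,0.2,21.3,0,0,0],[6,6.1,0.2,23.2,0,0,0]]'; python3 seam.py
```

```text
time: 25.0
tcp_pos: [0.4501, -0.2175, 0.0675]
tcp_rot: [0.604, -0.368, 0.369, -0.604]
wrist_force: [-2.9, -0.9, 5.4]
opening: 0.153
tip in housing [-0.3 14.9] z 67.5 F [-2.9 -0.9  5.4]
(0, 15.5) [-0.5  0.   0.5]
(24.5, 15.5) [ 5.7  0.  24.2]
(24.5, 0) [20.7  0.  20.3]
(24.5, -15.5) [35.7  0.  16.4]
(0, -15.5) [29.5  0.  -7.3]
(-24.5, -15.5) [ 23.4   0.  -31.1]
```

```bash
python3 -m crank '[[6,0.3,0,2,0,0,0],[6,0.8,0,4,0,0,0],[6,1.3,0,6,0,0,0],[6,1.8,0,8,0,0,0],[6,2.3,0,10,0,0,0],[6,2.8,0,12,0,0,0],[6,3.3,0,14,0,0,0],[6,3.8,0,16,0,0,0],[6,4.3,0,18,0,0,0],[6,4.8,0,20,0,0,0],[6,5.3,0,22,0,0,0],[6,5.7,0,24,0,0,0]]'; python3 seam.py
```

```text
time: 26.2
tcp_pos: [0.4741, -0.2116, 0.0675]
tcp_rot: [0.604, -0.368, 0.368, -0.603]
wrist_force: [-2.3, -0.7, 4.1]
opening: 0.159
tip in housing [24.3 15.4] z 67.5 F [-2.3 -0.7  4.1]
(0, 15.5) [ -6.2   0.  -23.5]
(24.5, 15.5) [-0.   0.   0.2]
(24.5, 0) [15.   0.  -3.7]
(24.5, -15.5) [30.   0.  -7.6]
(0, -15.5) [ 23.8   0.  -31.4]
(-24.5, -15.5) [ 17.6   0.  -55.1]
```

```bash
python3 -m crank '[[6,1.9,0,-0.3,0,0,0],[6,3.8,0,-0.8,0,0,0],[6,5.8,0,-1.3,0,0,0],[6,7.7,0,-1.8,0,0,0],[6,9.6,0,-2.3,0,0,0],[6,11.6,0,-2.8,0,0,0],[6,13.5,0,-3.3,0,0,0],[6,15.5,0,-3.8,0,0,0],[6,17.4,0,-4.3,0,0,0],[6,19.3,0,-4.8,0,0,0],[6,21.3,0,-5.3,0,0,0],[6,23.2,0,-5.8,0,0,0]]'; python3 seam.py
```

```text
time: 27.4
tcp_pos: [0.4794, -0.235, 0.0675]
tcp_rot: [0.604, -0.368, 0.368, -0.603]
wrist_force: [0.4, 3.4, 5.9]
opening: 0.156
tip in housing [24.4 -8.5] z 67.5 F [0.4 3.4 5.9]
(0, 15.5) [-29.4   0.  -17.6]
(24.5, 15.5) [-23.2   0.    6.1]
(24.5, 0) [-8.2  0.   2.2]
(24.5, -15.5) [ 6.8  0.  -1.7]
(0, -15.5) [  0.6   0.  -25.4]
(-24.5, -15.5) [ -5.6   0.  -49.1]
```

```bash
python3 -m crank '[[6,1.8,0,-0.4,0,0,0],[6,3.6,0,-0.9,0,0,0],[6,5.3,0,-1.3,0,0,0],[6,6.8,0,-1.7,0,0,0],[6,6.8,0,-1.7,0,0,0],[6,6.4,0,-3.3,0,0,0],[6,5.9,0,-5.2,0,0,0],[6,5.4,0,-7.2,0,0,0],[6,4.9,0,-9.1,0,0,0],[6,4.4,0,-11,0,0,0],[6,3.9,0,-13,0,0,0],[6,3.4,0,-15,0,0,0]]'; python3 seam.py
```

```text
time: 28.6
tcp_pos: [0.4677, -0.2449, 0.0677]
tcp_rot: [0.604, -0.368, 0.368, -0.604]
wrist_force: [2.7, 0.9, 4.1]
opening: 0.152
tip in housing [ 10.8 -15.6] z 67.7 F [2.7 0.9 4.1]
(0, 15.5) [-32.8   0.2  -2.6]
(24.5, 15.5) [-26.7   0.2  21.1]
(24.5, 0) [-11.7   0.2  17.2]
(24.5, -15.5) [ 3.3  0.2 13.3]
(0, -15.5) [ -2.8   0.2 -10.5]
(-24.5, -15.5) [ -9.    0.2 -34.2]
```

```bash
python3 -m crank '[[6,-0.5,0.2,-2,0,0,0],[6,-1,0.2,-3.9,0,0,0],[6,-1.6,0.2,-5.8,0,0,0],[6,-2.1,0.2,-7.8,0,0,0],[6,-2.6,0.2,-9.7,0,0,0],[6,-3.1,0.2,-11.6,0,0,0],[6,-3.6,0.2,-13.6,0,0,0],[6,-4.1,0.2,-15.5,0,0,0],[6,-4.6,0.2,-17.4,0,0,0],[6,-5.1,0.2,-19.4,0,0,0],[6,-5.6,0.2,-21.3,0,0,0],[6,-6.1,0.2,-23.3,0,0,0]]'; python3 seam.py
```

```text
time: 29.8
tcp_pos: [0.4441, -0.2502, 0.0675]
tcp_rot: [0.604, -0.368, 0.369, -0.604]
wrist_force: [2.5, 0.8, 5.5]
opening: 0.151
tip in housing [-13.4 -15.6] z 67.5 F [2.5 0.8 5.5]
(0, 15.5) [-26.8   0.   20.8]
(24.5, 15.5) [-20.6   0.   44.5]
(24.5, 0) [-5.6  0.  40.6]
(24.5, -15.5) [ 9.4  0.1 36.7]
(0, -15.5) [ 3.2  0.  13. ]
(-24.5, -15.5) [ -3.    0.  -10.8]
```

```bash
python3 -m crank '[[6,-0.5,0,-2,0,0,0],[6,-1,0,-4,0,0,0],[6,-1.6,0,-6,0,0,0],[6,-2.1,0,-8,0,0,0],[6,-2.6,0,-9.6,0,0,0],[6,-3,0,-10.9,0,0,0],[6,-3,0,-10.9,0,0,0],[6,-3,0,-10.9,0,0,0]]'; python3 seam.py | head -1
```

```text
time: 30.6
tcp_pos: [0.4324, -0.2526, 0.0675]
tcp_rot: [0.604, -0.368, 0.368, -0.603]
wrist_force: [1.2, 0.3, 5.9]
opening: 0.159
tip in housing [-25.3 -15.4] z 67.5 F [1.2 0.3 5.9]
```

The seam is finished at the green corner. I'll lift there and return to the stand.

```bash
python3 -m crank '[[6,0,-4,0,0,0,0],[6,0,-12,0,0,0,0],[6,0,-30,0,0,0,0],[6,0,-55,0,0,0,0],[6,0,-80,0,0,0,0],[6,0,-88,0,0,0,0],[6,0,-88,0,0,0,0]]'
python3 - <<'E'
from h import *
print(goto([.495,.2439,.155],27.3))
E
```

```text
time: 31.3
tcp_pos: [0.4327, -0.253, 0.1564]
tcp_rot: [0.604, -0.368, 0.369, -0.603]
wrist_force: [-0.6, 0.2, -0.6]
opening: 0.153
(array([-413.3,    0.5,  282.8]), array([ 0.05, -0.06,  0.09]))
```

```bash
python3 -m crank '[[6,-22,0,15,0,0,0],[6,-58,0,40,0,0,0],[6,-94,0,64,0,0,0],[6,-130,0,89,0,0,0],[6,-166,0,114,0,0,0],[6,-202,0,138,0,0,0],[6,-238,0,163,0,0,0],[6,-274,0,188,0,0,0],[6,-310,0,212,0,0,0],[6,-346,0,237,0,0,0],[6,-380,0,260,0,0,0],[6,-404,0,276,0,0,0]]';python3 -m crank '[[6,-9,0,7,0,0,0],[6,-9,0,7,0,0,0],[6,-9,0,7,0,0,0]]'
python3 - <<'E'
from h import *
print(ctrl.observe()["tcp_pos"],goto([.495,.2439,.085],27.3))
E
```

```text
time: 32.5
tcp_pos: [0.4914, 0.2345, 0.1531]
tcp_rot: [0.606, -0.368, 0.367, -0.602]
wrist_force: [0.7, -0.1, -0.0]
opening: 0.157
time: 32.8
tcp_pos: [0.4924, 0.2444, 0.1516]
tcp_rot: [0.607, -0.369, 0.367, -0.601]
wrist_force: [0.2, -0.4, -0.6]
opening: 0.155
[0.49242909 0.24435285 0.1515819 ] (array([ 1.5, 66.6,  2.6]), array([0.47, 0.04, 0.08]))
```

```bash
python3 -m crank '[[6,1.5,15,2.6,0.5,0,0],[6,1.5,35,2.6,0.5,0,0],[6,1.5,50,2.6,0.5,0,0],[6,1.5,55,2.6,0.5,0,0],[6,1.5,55,2.6,0.5,0,0],[6,1.5,55,2.6,0.5,0,0]]'
python3 - <<'E'
from h import *
print(ctrl.observe()["tcp_pos"],goto([.495,.2439,.085],27.3))
E
```

```text
time: 33.4
tcp_pos: [0.4956, 0.2437, 0.0972]
tcp_rot: [-0.604, 0.367, -0.369, 0.604]
wrist_force: [0.2, 0.9, -0.2]
opening: 0.156
[0.49564956 0.24372534 0.09721063] (array([-0.5, 12.2, -0.5]), array([-0.08,  0.02,  0.09]))
```

```bash
python3 -m crank '[[6,-0.4,4,-0.4,0,0,0],[6,-0.4,8,-0.4,0,0,0],[6,-0.4,12,-0.4,0,0,0],[6,-0.4,12,-0.4,0,0,0]]'; python3 -m crank '[[6,0,5,0,0,0,0],[6,0,10,0,0,0,0],[6,0,15,0,0,0,0],[6,0,15,0,0,0,0]]'; python3 -m crank '[[6,0,5,0,0,0,0],[6,0,10,0,0,0,0],[6,0,15,0,0,0,0],[6,0,19,0,0,0,0],[6,0,20,0,0,0,0],[6,0,20,0,0,0,0]]'
```

```text
time: 33.8
tcp_pos: [0.4945, 0.2438, 0.0844]
tcp_rot: [0.604, -0.367, 0.368, -0.604]
wrist_force: [-0.3, 0.7, -1.4]
opening: 0.161
time: 34.2
tcp_pos: [0.4936, 0.2434, 0.0682]
tcp_rot: [0.605, -0.368, 0.368, -0.603]
wrist_force: [-0.3, -0.4, -0.7]
opening: 0.157
time: 34.8
tcp_pos: [0.4933, 0.2433, 0.0479]
tcp_rot: [0.605, -0.368, 0.368, -0.603]
wrist_force: [-0.1, -0.8, -0.3]
opening: 0.154
```

```bash
python3 -m crank '[[6,0,0.7,0,0,0,0],[6,0,1.4,0,0,0,0],[6,0,1.4,0,0,0,0]]'; python3 -m crank '[[6,0,0.5,0,0,0,0],[6,0,1,0,0,0,0],[6,0,1,0,0,0,0]]'
```

```text
time: 35.1
tcp_pos: [0.4934, 0.2433, 0.0466]
tcp_rot: [0.605, -0.368, 0.368, -0.603]
wrist_force: [-0.3, 0.1, -0.3]
opening: 0.153
time: 35.4
tcp_pos: [0.4936, 0.2434, 0.0462]
tcp_rot: [0.605, -0.368, 0.368, -0.603]
wrist_force: [-2.3, -1.2, 4.4]
opening: 0.15
```

The collar is on the stand's top (4.4 N, at the same height as at the grasp). I'll open gently, pull straight up and check.

```bash
python3 -m crank '[[14,0,0,0,0,0,0],[16,0,0,0,0,0,0],[20,0,0,0,0,0,0],[28,0,0,0,0,0,0],[40,0,0,0,0,0,0],[44,0,0,0,0,0,0]]'; python3 -m crank '[[44,0,-10,0,0,0,0],[44,0,-30,0,0,0,0],[44,0,-70,0,0,0,0],[44,0,-110,0,0,0,0],[44,0,-150,0,0,0,0],[44,0,-165,0,0,0,0],[44,0,-165,0,0,0,0],[44,0,-165,0,0,0,0]]'
python3 - <<'E'
from h import *
s=ctrl.observe();c,K,T=cam("wrist");cv2.imwrite("pics/w11.png",c)
h=cv2.cvtColor(c,cv2.COLOR_BGR2HSV);m=cv2.inRange(h,(4,140,80),(16,255,255))
def st(m,T,K,z):
    n,l,q,ce=cv2.connectedComponentsWithStats(m);k=1+np.argmax(q[1:,4]);print(q[k],ce[k].round(1));return l==k
o=st(m,T,K,0)
# compare with earlier hanging picture and with the model: upright stylus axis at pre-grasp place
ys,xs=np.nonzero(o);print("orange rows",ys.min(),ys.max(),"cols",xs.min(),xs.max())
th=np.linspace(0,6.283,60)
for cx,cy in((.4936,.2434),(.495,.244)):
    col=np.c_[cx+.013*np.cos(th),cy+.013*np.sin(th),np.full(60,.056)]
    a=np.radians(27.3);sq=np.array([[i,j] for i in(-.007,.007) for j in(-.007,.007)])@np.array([[np.cos(a),np.sin(a)],[-np.sin(a),np.cos(a)]])+[cx,cy];sq=np.c_[sq,np.full(4,.104)]
    p=w2pix(np.r_[col,col-[0,0,.006],sq],K,T);print("model rows",p[:,1].min().round(1),p[:,1].max().round(1),"cols",p[:,0].min().round(1),p[:,0].max().round(1))
# housing via top camera
c,K,T=cam("top");np.savez("top2.npz",c=c,K=K,T=T);print("housing top cam",yellow(c,K,T,.028,(345,245,405,305)))
d=np.load("top.npz");df=cv2.absdiff(c,d["c"]).max(2)
for n,b in(("dish",(238,140,268,170)),("flux",(350,145,372,168)),("screwdriver",(410,180,458,240)),("brush",(120,240,150,318)),("phone",(120,158,170,220)),("s",(245,190,268,212)),("l",(280,188,303,218))): print(n,df[b[1]:b[3],b[0]:b[2]].mean().round(1),end="; ")
print(s["wrist_force"],s["tcp_pos"])
E
```

```text
time: 36.0
tcp_pos: [0.4935, 0.2434, 0.0461]
tcp_rot: [0.605, -0.368, 0.368, -0.603]
wrist_force: [-0.1, -0.3, 0.2]
opening: 0.517
time: 36.8
tcp_pos: [0.4931, 0.2435, 0.2101]
tcp_rot: [0.605, -0.368, 0.367, -0.603]
wrist_force: [0.2, -0.2, -0.2]
opening: 0.517
[271 171  26  36 652] [283.2 187.8]
orange rows 171 206 cols 271 296
model rows 170.2 208.3 cols 268.9 297.0
model rows 170.3 208.4 cols 270.5 298.6
housing top cam (array([ 451. , -234.2]), array([54. , 35.6]), 10.9)
dish 5.9; flux 5.6; screwdriver 5.8; brush 89.8; phone 5.6; s 5.8; l 5.6; [ 0.20835349 -0.16795043 -0.20868716] [0.49309729 0.2434976  0.21010818]
```

The stylus silhouette matches an upright, seated stylus to 1-3 pixels. The large difference at the brush is probably the arm covering it, so I'll move the arm aside to check.

```bash
python3 -m crank '[[44,40,-10,-20,0,0,0],[44,80,-20,-40,0,0,0],[44,120,-20,-62,0,0,0],[44,160,-20,-82,0,0,0],[44,200,-20,-103,0,0,0],[44,240,-20,-124,0,0,0],[44,270,-20,-139,0,0,0],[44,270,-20,-139,0,0,0],[44,270,-20,-139,0,0,0]]'
python3 - <<'E'
from h import *
c,K,T=cam("top");d=np.load("top.npz");df=cv2.absdiff(c,d["c"]).max(2)
for n,b in(("brush",(120,240,150,318)),("stand",(185,235,215,268)),("dish",(238,140,268,170)),("screwdriver",(410,180,458,240))): print(n,df[b[1]:b[3],b[0]:b[2]].mean().round(1),end="; ")
print("housing",yellow(c,K,T,.028,(345,245,405,305)))
E
```

```text
time: 37.8
tcp_pos: [0.4914, -0.0606, 0.2273]
tcp_rot: [0.606, -0.371, 0.366, -0.601]
wrist_force: [0.5, 0.8, 0.9]
opening: 0.514
brush 2.5; stand 3.9; dish 2.5; screwdriver 2.5; housing (array([ 451. , -234.2]), array([54. , 35.6]), 10.9)
```

Everything is where it should be, and the brush has not moved. Handing in.

```bash
python3 -m crank '[[44,0,0,0,0,0,0],[44,0,0,0,0,0,0]]' && python3 -c "
from plant import ctrl
print(ctrl.close_job())"
```

```text
time: 38.05
tcp_pos: [0.4911, -0.0585, 0.2268]
tcp_rot: [0.607, -0.37, 0.364, -0.602]
wrist_force: [-0.5, -0.5, -0.6]
opening: 0.514
the job is handed in; nothing more can be done
None
```

I did every step of the task and handed in at about 38 s of the 72 s allowed; no verdict was reported. I set the medium housing on the pad and let go. I then took it by its ends and laid it in the holder. The seam trace ran from the red corner to the green at about 2 cm/s, and the stylus is back in its stand.

**Last checks:**
- **Housing:** the wrist camera put it within about 1 mm and 0.3° of the holder's centre. The top camera's later figure was about 2 mm off. That camera had placed the holder itself off by a similar amount at the start, so I took it as calibration error.
- **Seam:** the measured path stayed within about 1 mm of the groove's centre line. The wrist force read no more than about 7 N, at the points where I read it.
- **Stylus:** its outline matches an upright, seated stylus to 1–3 pixels. The collar touched the stand at the same height as when I took it.
- **Other things:** the before-and-after pictures show no movement of the wrong-size housings, dish, flux, phone, brush or screwdriver. The brush first looked changed only because the arm was in the way; a second check cleared it.

**What failed or disagreed:**
- **First grasp:** it closed above the housing and touched nothing, because the finger ends stand about 27 mm behind the TCP, not at it. I went lower and gripped it.
- **Stylus tip:** it was hidden under the collar, so I placed it from the collar's rim and confirmed it by contact with the groove floor.
- **Final look:** I had used all 12 pictures, so the last stylus check was by numbers only.

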